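# Shut and latch the feeding-spoon box

### The arm

A 7-joint arm with a two-finger parallel gripper is mounted at the origin on the work surface. World frame = base frame: x ahead of the robot, y to its left, z up, the work surface at z = 0. Lengths are in mm, angles in rad, forces in N, time in s.
With the tool pointing down it reaches from about 400 to 875 mm from the base axis. Payload 4.4 kg.
Tool frame: the origin (TCP) lies midway between the tips of the shut fingers; the grasp point (between the pads) lies 19 mm behind it; z points along the fingers, y is the line along which they close (so a half turn about z gives the same grasp; the last joint's range is limited). The gripper opens to 85 mm and grips with 20 to 120 N. Pads are 22 mm wide; open, the fingers measure 114 mm over their backs; the gripper's body (76 mm by 85 mm) begins 54 mm behind the grasp point. The pads swing forward as they close: fully open they stand 13 mm farther back than shut.
Start: joints at [-1.31, 0.628, 0.038, 1.517, -0.027, 0.996, -0.02], TCP at [208.636, 615.621, 231.313] pointing down, gripper open.
Joint ranges: [-3.06, 3.06], [-0.37, 2.12], [-1.25, 1.32], [0.18, 2.47], [-1.1, 4.24], [0.23, 1.98], [-2.94, 2.94]. Speed limits (rad/s): [2.57, 2.57, 3.14, 3.14, 3.14, 3.14, 3.14].

### API

Orientations are given as [roll, pitch, yaw] about the fixed x, y, z axes, in that order (R = Rz(yaw) Ry(pitch) Rx(roll)).
In Python, from cell import ctrl gives the robot as it stands. The module is installed in compiled form; this text tells all that it offers.
- The arm moves only by the tool step_arm, never from a script. Its argument "commands" is one flat list of numbers, 7 for each row, row after row: the shift along the tool's x, y, z in cm, then the turn, a rotation vector about the tool's x, y, z in rad, then the opening, from 0 (shut) to 1 (fully open). A call has 1 to 10 rows; each row is the pose to reach, as a shift and turn from the pose commanded when the call began, along the tool's axes at that moment; what a row does not reach only later rows make up. A row lasts 1/10 s, in which the tool goes at most 50 mm and 8.59 degrees, less where a joint would pass 70% of its speed; a pose out of reach is approached as far as the arm can. A call with a gripper value outside its range is refused whole. The fingers move at their own pace and stop on an object; the grip force is fixed at half the most. Time passes only in rows, so rows that repeat a pose let the fingers close. It gives the time, the measured TCP pose, the force, the opening and the grip force at its end, in the units of the state.
- ctrl.read_state(): the state, without advancing time (a new reading comes with each control period).
- ctrl.get_image(name): name is "scene" or "top"; returns a dict with "image" (400x640x3 uint8, red, green, blue), "range_z" (400x640 float32, mm along the optical axis (not along the pixel's ray), 0 where there is no reading), "vfov" (degrees; the focal length in pixels is half the picture's height over the tangent of half this angle, whatever the lens; pixels are square), "cx", "cy" (the principal point, pixels), "world_to_cam" (4x4, takes a point from world to camera coordinates). Camera axes: x right, y down, z forward; pixel columns grow to the right and rows downward; lengths in mm; the calibration is good to about 2 mm. A picture is of the moment at which its call begins.
- ctrl.finish_job(): hands the job in; it is judged then, once.
The state is a dict: "clock": time; "qpos": joint angles; "qd": joint speeds; "tau": joint torques, N m; "eef_pos": TCP position; "tool_rot": TCP orientation; "force": force on the tool from outside, world axes, zero at the start; "torque": the same for the moment, N m; "width": finger opening in mm; "gripper_force": force on a finger pad.
Only numpy, scipy, OpenCV 4.12 (cv2) and the standard library are available. Lean on these libraries where they do the work, as an engineer would, in place of code of your own. Each camera call takes 0.05 s, during which the arm holds its last target. There are 200 camera calls.

### The job

The baby's bamboo spoon lies clean in the clear box: with a fingertip, push the box's flip-top lid over until it is fully shut, then push the red latch arm round until it points straight in over the lid, square to the lid's front edge. Only touch and push, gently: pinch or lift nothing, leave the spoon in its box, and leave the jars, the sugar bowl and the tea strainer where they stand.

Things in the scene. Friction and masses are not known exactly. Their poses are not given: they have to be found in the camera images.
- box: Clear acrylic box fixed to the shelf, 110 (x) x 170 (y) x 55 mm high, walls 4 mm, white base. Origin: centre of its underside; z up; +x points to the hinge side (away from the robot within 0.5 rad). At its front (-x) a white block 24 mm wide, 60 mm high and a white post (radius 8, up to z = 63 mm), 21 mm out from the wall, carry the latch.
- lid (a joint): Lid hinge, rad: 0 = shut, 1.57 = upright, limit 1.95; starts at 1.25 to 1.8. Clear plate 112 (hinge to free edge) x 170 x 5 mm with white strips along hinge and free edge; its top when shut is at z = 60 mm. Stiff (0.12 N m friction, 0.1 kg): stays at any angle, so push it all the way down, starting on its far (+x) face, which becomes its top.
- latch (a joint): Latch arm's angle about its upright pivot, rad, anticlockwise from above: 0 = points along the box's +x, straight in over the lid (latched); 1.57 = along the box's +y, clear of the lid; starts at 1.5 to 2.2. NO stop or click at 0: it turns on (limits -1.6, 2.7) and stays where left by friction (0.03 N m, under 1 N at the peg).
- lid_hinge (a point): Middle of the lid's hinge line: 55 mm along the box's +x from its origin, 55 mm up. The hinge line runs along the box's y.
- lid_edge (a point): Middle of the lid's free edge, on its outer (top) face, 112 mm from the hinge; moves with the lid.
- latch_pivot (a point): On the latch's upright pivot axis, at the underside of the arm: box frame (-68, 0, 64) mm. The red arm is 56 mm long, 12 mm wide, 6 mm thick (z 64 to 70 mm), and passes 4 mm over the shut lid. A red hub of radius 9 mm reaches z = 73 mm.
- peg: Red finger peg on the latch arm, an upright pin of radius 5 mm and 25 mm tall, carried by the arm and free to spin on itself like a roller. Origin: centre of its foot on the arm's top, 50 mm out from the pivot axis, at z = 70 mm; its top is at z = 95 mm. Push it sideways, along its circle about the pivot, with a flat side of the finger square to the push.
- spoon: Bamboo feeding spoon, 130 mm long, 20 g, lying loose in the box along the box's y. Stays there.
- jar_a: Small green glass jar with purple screw lid, radius 26, 72 mm tall, loose, 160 g; origin under its centre. Bystander beside the box.
- jar_b: Small amber glass jar with purple screw lid, radius 26, 72 mm tall, loose, 160 g; origin under its centre. Bystander beside the box.
- sugar_bowl: White ceramic sugar bowl with blue lid, radius 46, 77 mm tall, loose, 350 g; origin under its centre. Bystander beside the box.
- strainer: Steel tea strainer, cup radius 34, 28 mm tall, with a rod handle out to 110 mm along its -y, loose, 100 g; origin under the cup's centre. Bystander beside the box.
Things that resemble listed ones, but are neither listed nor needed, are in the scene too. There is more than one size of the spoon; the job needs the middle-sized.

How it is judged:
By the outcome, as a careful person would: the job done as asked, in the order asked, and still so for the second after the job is handed in, with the robot touching nothing.
It also fails if it takes over 59 s, if anything falls off the work surface, if the arm or the gripper's body presses on something with over 40 N, if the wrist force passes 120 N, or if a joint passes its speed limit or range.

## Working session

There is one attempt and no reset: what is moved stays moved. The work goes in short steps, Python scripts to look and compute and a tool call to move; the robot and the scene stay as the last step left them, time stands still between calls to the robot, and variables do not carry over. Pictures are saved under pics/ and viewed, at most 10 in all, crops included, and the job is handed in when it is done.

Besides the shell and the picture viewer there is one more tool, called after "Request:" by a JSON object that holds its "name" and its "arguments", one argument or row to a line. step_arm: Moves the arm, as the interface text tells. Its arguments: {"type":"object","properties":{"commands":{"type":"array"}},"required":["commands"]}

```bash
mkdir -p pics
cat > h.py <<'E'
import numpy as np, cv2
from cell import ctrl
def get(n):
    d=ctrl.get_image(n); d['f']=200/np.tan(np.radians(d['vfov'])/2); d['ci']=np.linalg.inv(d['world_to_cam']); return d
def cloud(d):
    v,u=np.mgrid[0:400,0:640]; z=d['range_z']
    p=np.stack([(u-d['cx'])/d['f']*z,(v-d['cy'])/d['f']*z,z],-1)
    return p@d['ci'][:3,:3].T+d['ci'][:3,3]
def ray(d,u,v,h):
    r=d['ci'][:3,:3]@np.array([(u-d['cx'])/d['f'],(v-d['cy'])/d['f'],1]);o=d['ci'][:3,3]
    return o+r*(h-o[2])/r[2]
def save(d,n): cv2.imwrite('pics/'+n,d['image'][:,:,::-1])
E
python3 - <<'E'
from h import *
for n in('scene','top'):
    d=get(n); save(d,n+'0.png'); print(n,d['vfov'],d['cx'],d['cy'],d['ci'].round(3).tolist())
s=ctrl.read_state(); print(s)
E
```

```text
scene 51.3136337959274 322.08541707269967 201.73210840342438 [[0.863, 0.386, -0.325, 808.355], [0.505, -0.652, 0.565, -369.156], [0.006, -0.652, -0.758, 664.519], [0.0, 0.0, 0.0, 1.0]]
top 42.760389883246816 319.71824857667974 194.5813908771193 [[-0.008, -0.994, 0.105, 465.038], [-1.0, 0.011, 0.027, 26.568], [-0.028, -0.105, -0.994, 1023.332], [0.0, 0.0, 0.0, 1.0]]
{'clock': 0.1, 'qpos': array([-1.30979835,  0.62927525,  0.03845138,  1.51827629, -0.02702262,
        0.99628733, -0.01999183]), 'qd': array([ 0.0013306 , -0.00194066,  0.00095457, -0.00245769, -0.0007147 ,
        0.00090111, -0.00086247]), 'tau': array([ 2.52424070e-03, -5.64526141e+01,  1.23023551e+00, -1.93972671e+01,
        1.12576669e-02,  5.44898750e-03, -2.80533629e-05]), 'eef_pos': array([208.44588394, 615.07627409, 230.46449633]), 'tool_rot': array([-3.13986436e+00,  3.64993222e-06,  2.81478499e+00]), 'force': array([-0.31939468, -0.30626585,  0.55957929]), 'torque': array([ 0.02003515,  0.01704474, -0.0191753 ]), 'gripper_force': 0.0, 'width': 85.6933613057483}
```

View pics/scene0.png

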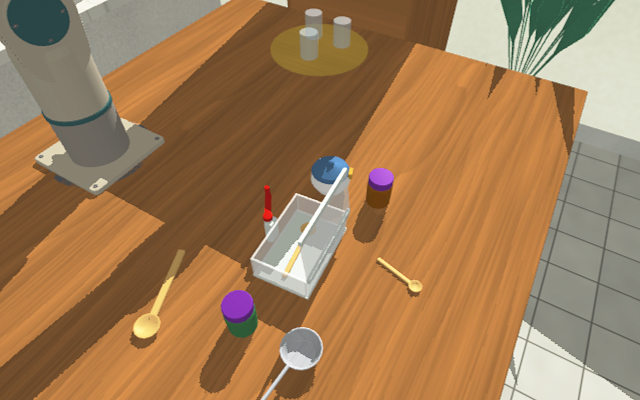

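View pics/top0.png

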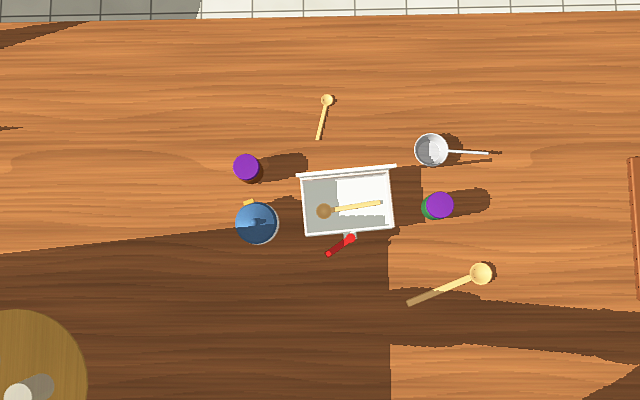

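Scene: the box is at about (300,245), with its lid near upright (white free edge from (345,172) to (303,240)) and its red latch at (267,205). Top: box at (348,203), lid edge from (297,175) to (397,165), latch from (350,238) to (328,254).

Lookalikes in the top view: the large spoon at (445,285), the small spoon at (323,115) and the middle spoon in the box at (348,208). There is only one box and one red latch. Next is a close crop plus measurement.

Run:
```python
from h import *
t=get('top'); s=get('scene')
a=cv2.resize(t['image'][150:270,270:420],None,fx=4,fy=4,interpolation=cv2.INTER_CUBIC)[:, :]
b=cv2.resize(s['image'][145:305,230:400],None,fx=3,fy=3,interpolation=cv2.INTER_CUBIC)
cv2.imwrite('pics/crop1.png',cv2.resize(a,(600,480))[:,:,::-1]); 
cv2.imwrite('pics/crop2.png',b[:,:,::-1])
for n,d in(('t',t),('s',s)):
    im=d['image'].astype(int); C=cloud(d); ok=d['range_z']>0
    red=(im[...,0]>150)&(im[...,1]<70)&(im[...,2]<70)&ok
    P=C[red]; print(n,'red',red.sum(),P.min(0).round(),P.max(0).round())
    for lo,hi in((60,71.5),(71.5,76),(76,94),(94,110)):
        q=P[(P[:,2]>lo)&(P[:,2]<hi)]
        if len(q): print(lo,hi,len(q),q.mean(0).round(1),q.min(0).round(),q.max(0).round())
    hsv=cv2.cvtColor(d['image'],cv2.COLOR_RGB2HSV)
    w=(hsv[...,1]<60)&(hsv[...,2]>150)&ok
    P=C[w]; r=(np.hypot(P[:,0]-560,P[:,1])<170)
    P=P[r]
    for lo,hi in((50,58),(58,70),(120,190)):
        q=P[(P[:,2]>lo)&(P[:,2]<hi)]
        if len(q)>10: print('white',lo,hi,len(q),q.mean(0).round(1),cv2.minAreaRect(q[:,:2].astype(np.float32)), 'z',np.percentile(q[:,2],[5,50,95]).round())
    pur=(hsv[...,0]>130)&(hsv[...,0]<150)&(hsv[...,1]>120)&ok
    nn,l,st,ce=cv2.connectedComponentsWithStats(pur.astype(np.uint8))
    for i in range(1,nn):
        if st[i,4]>100: print('purple',ce[i].round(),np.median(C[l==i],0).round())
    bl=(hsv[...,0]>98)&(hsv[...,0]<115)&(hsv[...,1]>100)&ok&(C[...,2]>40)
    print('blue',C[bl].mean(0).round())
for u,v in((305,235),(394,228),(301,180),(388,171)): print(ray(t,u,v,55).round(1))
```

```text
t red 200 [451. -11.  -2.] [492.  41.  97.]
60 71.5 130 [471.9  14.2  69.1] [451. -11.  65.] [492.  40.  71.]
71.5 76 47 [482.1   0.5  72.8] [455. -11.  72.] [491.  32.  75.]
76 94 11 [457.2  37.3  92.8] [453.  34.  91.] [461.  41.  94.]
94 110 10 [456.8  37.6  95.3] [453.  34.  94.] [461.  39.  97.]
white 50 58 632 [552.2  -0.6  54. ] ((545.3517456054688, 1.4212646484375), (124.45630645751953, 169.85891723632812), 4.927681922912598) z [51. 54. 57.]
white 58 70 72 [556.5   0.9  62.4] ((547.9548950195312, 0.6579513549804688), (118.04508972167969, 166.02304077148438), 4.780937194824219) z [58. 62. 69.]
white 120 190 413 [597.6   5.5 162.5] ((597.3898315429688, 5.84967041015625), (6.350379943847656, 168.6697998046875), 4.952678680419922) z [133. 166. 168.]
purple [246. 167.] [620. 191.  71.]
purple [440. 205.] [ 544. -171.   71.]
blue [515. 174.  61.]
s red 96 [390. -14.  -3.] [493. 107.  97.]
60 71.5 23 [ 4.787e+02 -3.000e-01  7.030e+01] [470. -14.  69.] [492.   7.  71.]
71.5 76 51 [485.   -6.2  73.1] [476. -14.  72.] [493.   2.  75.]
76 94 4 [458.8  32.6  93.4] [458.  31.  93.] [460.  34.  94.]
94 110 14 [456.4  35.5  94.9] [452.  31.  94.] [461.  39.  97.]
white 50 58 603 [536.3 -20.5  54.4] ((545.3921508789062, 34.44938659667969), (130.1666259765625, 242.61817932128906), 5.025473594665527) z [51. 55. 57.]
white 58 70 288 [587.8  -4.2  63.4] ((580.0243530273438, 42.957794189453125), (212.6254425048828, 150.07693481445312), 72.15100860595703) z [59. 63. 69.]
white 120 190 1360 [602.   -5.6 148.7] ((599.6983032226562, 4.163887023925781), (11.762930870056152, 171.44534301757812), 4.936259746551514) z [123. 150. 167.]
purple [381. 179.] [623. 183.  71.]
purple [237. 306.] [ 548. -177.   72.]
blue [515. 164.  61.]
[490.9  81.1  55. ]
[502.5 -87.   55. ]
[595.9  88.2  55. ]
[611.3 -78.1  55. ]
```

View pics/crop1.png

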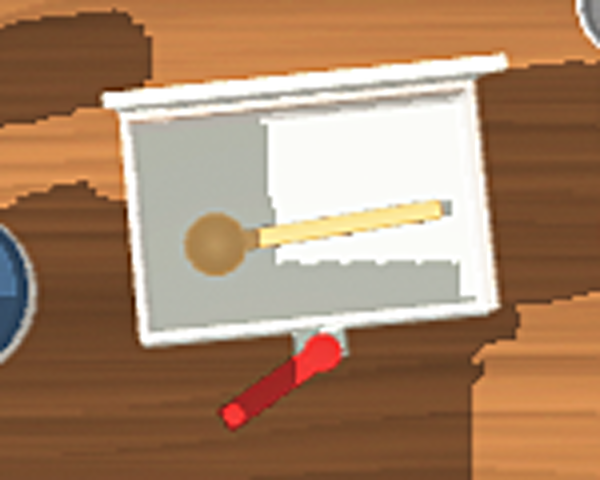

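View pics/crop2.png

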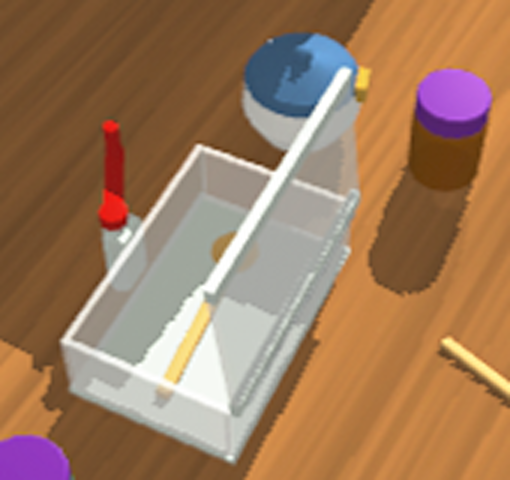

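The box yaw is about 4.9°, its centre about (551,1), the pivot (483.4,-4.5) and the peg (457,37.5), which puts the latch at about 2.05 rad. The lid edge is at (597,6,166). Next I move above and behind the lid with the fingers shut.

Request:
{"name": "step_arm", "arguments": {
  "commands": [-61.3,-43.1,0,0,0,1.16,0,-61.3,-43.1,0,0,0,1.16,0,-61.3,-43.1,0,0,0,1.16,0,-61.3,-43.1,0,0,0,1.16,0,-61.3,-43.1,0,0,0,1.16,0,-61.3,-43.1,0,0,0,1.16,0,-61.3,-43.1,0,0,0,1.16,0,-61.3,-43.1,0,0,0,1.16,0,-61.3,-43.1,0,0,0,1.16,0,-61.3,-43.1,0,0,0,1.16,0]
}}

```text
clock: 1.2
eef_pos: [504.5, 210.4, 231.3]
tool_rot: [3.142, -0.0, 1.655]
force: [1.4, 0.5, 0.4]
width: 0.0
gripper_force: 0.0
```

Request:
{"name": "step_arm", "arguments": {
  "commands": [-21.2,12.8,0,0,0,0,0,-21.2,12.8,0,0,0,0,0,-21.2,12.8,0,0,0,0,0,-21.2,12.8,0,0,0,0,0,-21.2,12.8,0,0,0,0,0,-21.2,12.8,0,0,0,0,0,-21.2,12.8,0,0,0,0,0,-21.2,12.8,0,0,0,0,0]
}}

```text
clock: 2.0
eef_pos: [648.3, 13.2, 230.9]
tool_rot: [-3.14, -0.002, 1.656]
force: [-0.2, -0.3, 0.1]
width: -0.1
gripper_force: 0.0
```

Request:
{"name": "step_arm", "arguments": {
  "commands": [0,0,4,0,0,0,0,0,0,8.6,0,0,0,0,0,0,8.6,0,0,0,0,0,-1,8.6,0,0,0,0,0,-2,8.6,0,0,0,0,0,-2.5,8.6,0,0,0,0,0,-3,8.6,0,0,0,0,0,-3.5,8.7,0,0,0,0,0,-4,8.8,0,0,0,0,0,-4.5,8.9,0,0,0,0]
}}

```text
clock: 3.0
eef_pos: [604.5, 7.7, 142.7]
tool_rot: [3.14, 0.0, 1.655]
force: [1.0, 0.6, 1.6]
width: -0.1
gripper_force: 0.6
```

Run:
```python
from h import *
s=get('scene'); save(s,'s1.png'); print(ctrl.read_state()['force'])
```

```text
[-0.87131651  0.70113405  1.15984291]
```

View pics/s1.png

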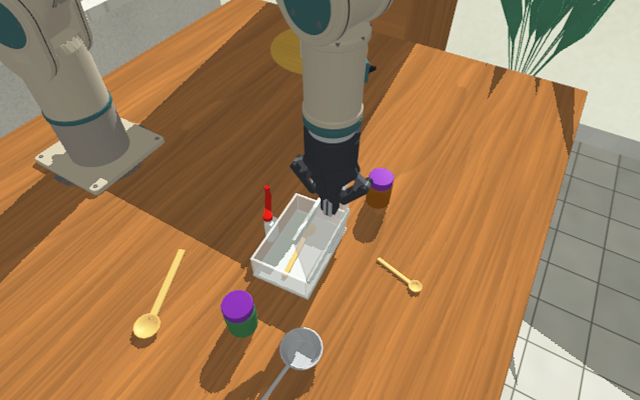

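The finger is just behind the lid's free edge at (328,205), so I continue along the arc.

Request:
{"name": "step_arm", "arguments": {
  "commands": [0,-0.7,0.1,0,0,0,0,0,-1.5,0.3,0,0,0,0,0,-2.3,0.7,0,0,0,0,0,-3.1,1.1,0,0,0,0,0,-3.8,1.6,0,0,0,0,0,-4.5,2.2,0,0,0,0,0,-5.1,2.8,0,0,0,0,0,-5.6,3.4,0,0,0,0,0,-6.0,4.1,0,0,0,0,0,-6.4,4.8,0,0,0,0]
}}

```text
clock: 4.05
eef_pos: [539.9, 2.3, 93.6]
tool_rot: [-3.141, -0.0, 1.655]
force: [1.0, -0.1, 1.2]
width: 0.0
gripper_force: 0.5
```

Request:
{"name": "step_arm", "arguments": {
  "commands": [0,-0.3,0.6,0,0,0,0,0,-0.5,1.2,0,0,0,0,0,-0.7,1.8,0,0,0,0,0,-0.8,2.3,0,0,0,0,0,-0.9,2.7,0,0,0,0,0,-0.9,3.0,0,0,0,0,0,-0.9,3.2,0,0,0,0,0,-0.9,3.3,0,0,0,0,0,-0.9,3.3,0,0,0,0]
}}

```text
clock: 4.95
eef_pos: [531.6, 1.5, 61.2]
tool_rot: [3.141, 0.0, 1.655]
force: [-0.4, -1.0, 1.1]
width: -0.2
gripper_force: 0.0
```

Now I press gently for the last millimetres.

Request:
{"name": "step_arm", "arguments": {
  "commands": [0,0,0.1,0,0,0,0,0,0,0.2,0,0,0,0,0,0,0.3,0,0,0,0,0,0,0.3,0,0,0,0]
}}

```text
clock: 5.35
eef_pos: [531.8, 1.5, 59.9]
tool_rot: [3.14, -0.001, 1.655]
force: [-3.7, -0.0, 15.9]
width: -0.1
gripper_force: 7.6
```

The contact is firm at z≈60. I lift off, clear the view and look.

Request:
{"name": "step_arm", "arguments": {
  "commands": [0,0,-1,0,0,0,0,0,0,-4,0,0,0,0,0,0,-8,0,0,0,0,0,-5,-10,0,0,0,0,0,-10,-10,0,0,0.1,0,0,-11,-10,0,0,-0.2,0,0,-11,-10,0,0,-0.48,0,0,-11,-10,0,0,-0.48,0,0,-11,-10,0,0,-0.48,0,0,-11,-10,0,0,-0.48,0]
}}

```text
clock: 6.35
eef_pos: [422.1, -7.8, 158.7]
tool_rot: [3.141, 0.0, 2.135]
force: [0.1, 0.1, 0.4]
width: 0.0
gripper_force: 0.0
```

```bash
cat > m.py <<'E'
from h import *
import sys
t=get('top'); s=get('scene')
save(t,sys.argv[1]+'t.png')
for n,d in(('t',t),('s',s)):
    im=d['image'].astype(int); C=cloud(d); hsv=cv2.cvtColor(d['image'],cv2.COLOR_RGB2HSV)
    red=((hsv[...,0]<6)|(hsv[...,0]>174))&(hsv[...,1]>180)&(hsv[...,2]>90)&(C[...,2]>62)
    P=C[red]
    for lo,hi in((60,71.5),(71.5,75.5),(80,110)):
        q=P[(P[:,2]>lo)&(P[:,2]<hi)]
        if len(q): print(n,lo,hi,len(q),q.mean(0).round(1),q.min(0).round(),q.max(0).round())
    w=(hsv[...,1]<60)&(hsv[...,2]>150)
    P=C[w]; P=P[(np.abs(P[:,0]-551)<70)&(np.abs(P[:,1])<95)&(P[:,2]>50)&(P[:,2]<110)]
    f=P[P[:,0]<515]
    print('front strip',len(f),np.percentile(f[:,2],[5,50,95]).round(1), np.polyfit(f[:,1],f[:,0],1).round(3))
x=ctrl.read_state(); print(x['eef_pos'].round(1),x['tool_rot'].round(3),x['force'].round(1))
E
python3 m.py a
```

```text
t 60 71.5 46 [480.    3.   69.3] [457. -11.  65.] [492.  43.  71.]
t 71.5 75.5 42 [484.4  -3.2  72.8] [477. -11.  72.] [492.   6.  75.]
t 80 110 6 [457.3  40.5  93.3] [453.  39.  91.] [461.  41.  97.]
front strip 948 [56.6 59.4 62.5] [-4.10000e-02  5.04889e+02]
s 60 71.5 105 [470.8  13.   69.8] [450. -14.  66.] [494.  35.  71.]
s 71.5 75.5 68 [4.806e+02 3.000e-01 7.290e+01] [455. -14.  72.] [494.  35.  75.]
s 80 110 40 [457.9  33.3  90.1] [453.  31.  81.] [462.  38.  97.]
front strip 837 [58.1 60.2 62.1] [-3.50000e-02  5.04386e+02]
[422.   -7.8 158.5] [3.141 0.    2.131] [ 0.5  0.1 -0.3]
```

View pics/at.png

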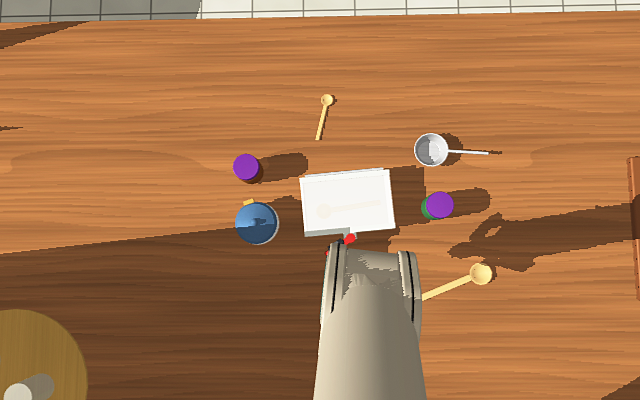

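The lid is shut: the plate covers the box at (347,203), z≈60. The latch hasn't moved. I descend beside the peg with the tool turned square to the arm.

Request:
{"name": "step_arm", "arguments": {
  "commands": [2,2,2,0,0,0,0,2,2,5,0,0,0,0,2,2,7,0,0,0,0,2,2,8,0,0,0,0,2,2,8,0,0,0,0,2,2.4,8,0,0,0,0,2,2.6,8,0,0,0,0,2,2.8,8,0,0,0,0,2,2.8,8,0,0,0,0]
}}

```text
clock: 7.35
eef_pos: [435.7, 24.5, 78.9]
tool_rot: [3.14, 0.001, 2.135]
force: [-0.2, 0.2, -0.8]
width: 0.2
gripper_force: 0.0
```

Run:
```python
from h import *
s=get('scene'); cv2.imwrite('pics/s3.png',cv2.resize(s['image'][120:300,180:380],None,fx=3,fy=3)[:,:,::-1])
x=ctrl.read_state(); print(x['eef_pos'],x['tool_rot'],x['force'])
y=x['tool_rot'][2]; d=x['eef_pos'][:2]-[483.7,-4.5]
print(d@[np.cos(y),np.sin(y)], d@[np.sin(y),-np.cos(y)])
```

```text
[435.28779474  24.36136527  78.7922937 ] [3.14047705e+00 4.66282304e-04 2.13491399e+00] [-0.3597082   0.92236291 -0.40129324]
50.274178216508616 -25.479933827108187
```

View pics/s3.png

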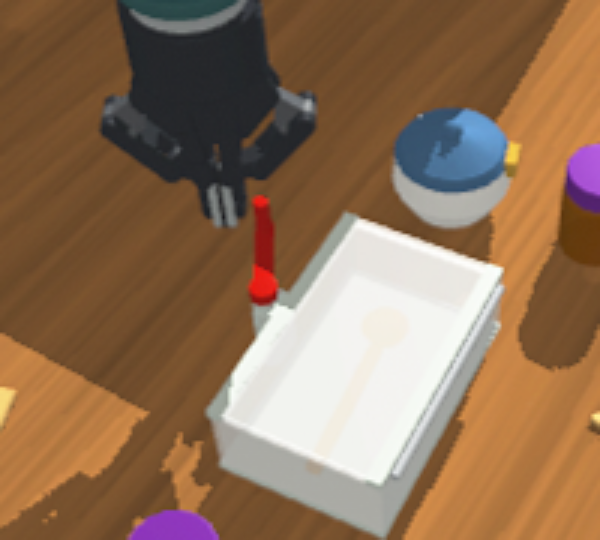

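Request:
{"name": "step_arm", "arguments": {
  "commands": [0,0.5,0,0,0,0,0,0.1,1.1,0,0,0,0.1,0,0.3,1.6,0,0,0,0.2,0,0.3,2.1,0,0,0,0.3,0,0.4,2.7,0,0,0,0.4,0,0.3,3.2,0,0,0,0.5,0,0.2,3.7,0,0,0,0.6,0,0.1,4.2,0,0,0,0.7,0,-0.1,4.7,0,0,0,0.8,0,-0.4,5.2,0,0,0,0.9,0]
}}

```text
clock: 8.4
eef_pos: [480.9, 49.2, 78.3]
tool_rot: [-3.141, -0.0, 1.231]
force: [-0.7, 0.3, -0.1]
width: 0.1
gripper_force: 0.3
```

```bash
cat > l.py <<'E'
from h import *
R=[]
for n in('top','scene'):
    d=get(n); C=cloud(d); hsv=cv2.cvtColor(d['image'],cv2.COLOR_RGB2HSV)
    red=((hsv[...,0]<6)|(hsv[...,0]>174))&(hsv[...,1]>180)&(hsv[...,2]>80)&(C[...,2]>62)
    for lo,hi in((63,71.5),(71.5,75.5),(80,110)):
        q=C[red&(C[...,2]>lo)&(C[...,2]<hi)]
        if len(q): 
            m=(q.min(0)+q.max(0))/2; v=q.mean(0)[:2]-[483.7,-4.5]
            print(n,lo,len(q),q.mean(0).round(1),m.round(1),'ang',round(np.arctan2(v[1],v[0])-.086,3))
x=ctrl.read_state(); print(x['eef_pos'],x['tool_rot'],x['force'])
y=x['tool_rot'][2]; d=x['eef_pos'][:2]-[483.7,-4.5]
print('tool yaw-box',y-.086,d@[np.cos(y),np.sin(y)], d@[np.sin(y),-np.cos(y)])
E
python3 l.py
```

```text
top 63 1 [482.2 -10.8  70.1] [482.2 -10.8  70.1] ang -1.884
top 71.5 3 [481.  -10.1  72.2] [481.3  -9.8  72.3] ang -2.11
scene 63 127 [493.5  16.4  69.5] [490.6  13.7  68.5] ang 1.045
scene 71.5 68 [4.88e+02 1.00e-01 7.29e+01] [491.2  13.3  73.3] ang 0.729
scene 80 38 [500.8  39.6  90.2] [500.3  41.1  89.3] ang 1.114
[481.75730567  48.97415756  78.28826077] [ 3.14062677e+00 -3.67063680e-05  1.23498625e+00] [ 0.61412015 -0.33119451  0.54813894]
tool yaw-box 1.1489862474163568 49.84710335799384 -19.455741438538258
```

Request:
{"name": "step_arm", "arguments": {
  "commands": [0.2,0.5,0,0,0,0.1,0,0.3,1.0,0,0,0,0.2,0,0.35,1.55,0,0,0,0.3,0,0.35,2.1,0,0,0,0.4,0,0.3,2.65,0,0,0,0.5,0,0.2,3.15,0,0,0,0.6,0,0.1,3.7,0,0,0,0.7,0,-0.1,4.2,0,0,0,0.8,0,-0.35,4.65,0,0,0,0.9,0,-0.65,5.0,0,0,0,0.98,0]
}}

```text
clock: 9.5
eef_pos: [525.9, 26.4, 78.2]
tool_rot: [-3.141, 0.0, 0.254]
force: [0.2, 0.5, 0.1]
width: 0.5
gripper_force: 0.3
```

```bash
python3 l.py
```

```text
top 63 22 [483.9  -4.5  70.3] [484.2  -3.4  69. ] ang -0.013
top 71.5 30 [483.9  -4.5  73. ] [485.   -4.2  73.5] ang -0.274
scene 63 147 [509.8  -1.2  69.3] [507.7  -2.7  67.8] ang 0.04
scene 71.5 64 [490.3  -5.3  72.9] [506.9  -2.8  73.5] ang -0.214
scene 80 37 [533.2   6.1  90.4] [531.    7.5  88.3] ang 0.125
[525.92344689  25.63038347  78.14447815] [3.14112814e+00 4.18845469e-04 2.56177805e-01] [-0.04108325  0.60280258 -0.09198384]
tool yaw-box 0.17017780515614808 48.480092794440196 -18.448308263077262
```

Request:
{"name": "step_arm", "arguments": {
  "commands": [0.1,0.25,0,0,0,0.05,0,0.15,0.5,0,0,0,0.1,0,0.15,0.5,0,0,0,0.1,0,0.15,-0.5,0,0,0,0.1,0,0.15,-2.5,0,0,0,0.1,0,0.15,-2.5,-5,0,0,0.1,0,0.15,-5,-10,0,0,0.1,0,0.15,-10,-15,0,0,0.1,0,0.15,-15,-15,0,0,0.1,0,0.15,-20,-15,0,0,0.1,0]
}}

```text
clock: 10.6
eef_pos: [482.2, 202.4, 228.9]
tool_rot: [-3.14, -0.004, 0.156]
force: [0.6, 1.0, -0.6]
width: 0.1
gripper_force: 0.0
```

```bash
python3 l.py
python3 - <<'E'
from h import *
d=get('top'); cv2.imwrite('pics/t4.png',cv2.resize(d['image'][150:270,270:420],(600,480),interpolation=cv2.INTER_CUBIC)[:,:,::-1])
E
```

```text
top 63 123 [507.6   0.7  69.2] [506.6  -0.   68.7] ang 0.127
top 71.5 55 [490.1  -2.8  72.7] [500.9  -1.8  73.5] ang 0.178
top 80 23 [533.1   5.7  93.4] [532.7   5.7  89.7] ang 0.118
scene 63 139 [510.4  -3.5  69.2] [507.7  -3.7  67.7] ang -0.049
scene 71.5 67 [493.9  -5.4  72.8] [507.8  -4.9  73.3] ang -0.174
scene 80 33 [535.1   1.   89.9] [534.2   1.8  88.5] ang 0.021
[478.92328714 210.05234896 226.16856195] [-3.13631649e+00  1.89324168e-03  1.70979851e-01] [ 0.43581473 -0.15173845 -0.22564139]
tool yaw-box 0.08497985063299071 31.798590368513445 -212.23660636734505
```

View pics/t4.png

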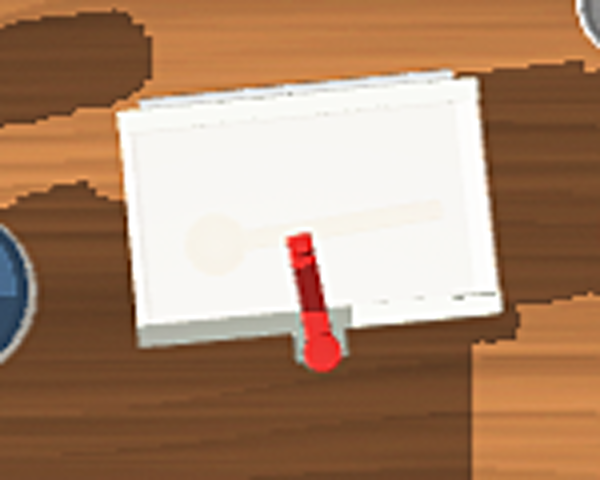

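The top crop shows the lid shut, and the arm running from the hub at (322,352) to the peg at (299,240), slightly left of square. I'll measure the angle within each view (hub top to peg top, against the lid edges) to cancel the calibration offset.

```bash
cat > ang.py <<'E'
from h import *
def cast(d,px,h): return np.array([ray(d,u,v,h)[:2] for v,u in px])
for n in('top','scene'):
    ds=[get(n) for _ in range(4)]
    d=ds[0]; z=np.median([e['range_z'] for e in ds],0); d['range_z']=z; C=cloud(d)
    hsv=cv2.cvtColor(d['image'],cv2.COLOR_RGB2HSV)
    red=((hsv[...,0]<6)|(hsv[...,0]>174))&(hsv[...,1]>150)&(hsv[...,2]>70)&(C[...,0]>440)&(C[...,0]<580)&(abs(C[...,1])<80)
    m=lambda lo,hi:np.argwhere(red&(C[...,2]>lo)&(C[...,2]<hi))
    peg=cast(d,m(93.5,105),95); 
    hp=m(71.6,78); hub=cast(d,hp,73); hub=hub[np.hypot(*(hub-[485,-4.5]).T)<14]
    mid=lambda a:(a.min(0)+a.max(0))/2
    for f in(lambda a:a.mean(0),mid):
        v=f(peg)-f(hub); print(n,len(peg),len(hub),f(peg).round(1),f(hub).round(1),'len',np.hypot(*v).round(1),'world ang',np.arctan2(v[1],v[0]).round(3))
    a=cast(d,m(62,71.5),70); r=np.hypot(*(a-hub.mean(0)).T); a=a[(r>12)&(r<42)]
    vx,vy,x0,y0=cv2.fitLine(a.astype(np.float32),cv2.DIST_HUBER,0,.01,.01).ravel(); print(' arm line',len(a),np.arctan2(vy,vx)%np.pi, 'from hub', np.arctan2(*(a.mean(0)-hub.mean(0))[::-1]))
    w=((hsv[...,1]<45)&(hsv[...,2]>110)&(C[...,2]>45)&(C[...,2]<70)&(abs(C[...,0]-551)<75)&(abs(C[...,1])<100))|red
    w=cv2.morphologyEx(w.astype(np.uint8),cv2.MORPH_OPEN,np.ones((9,9)))
    c=max(cv2.findContours(w,0,2)[0],key=cv2.contourArea)[:,0]
    P=cast(d,c[:,::-1],60); R=cv2.minAreaRect(P.astype(np.float32)); print(' lid rect',np.round(R[0],1),np.round(R[1],1),'yaw',np.radians(R[2]))
    for i,q in enumerate((P[(P[:,0]<512)&(abs(P[:,1])>25)&(abs(P[:,1])<75)],P[(P[:,0]>590)&(abs(P[:,1])<70)])):
        if len(q)>5:
            vx,vy,_,_=cv2.fitLine(q.astype(np.float32),cv2.DIST_HUBER,0,.01,.01).ravel(); print(' edge',i,len(q),np.arctan(-vx/vy))
E
python3 ang.py
```

```text
top 16 59 [533.7   6. ] [485.   -3.2] len 49.6 world ang 0.186
top 16 59 [532.7   5.8] [485.   -3.3] len 48.5 world ang 0.188
 arm line 92 0.18787028 from hub 0.16727962409350863
 lid rect [554.    2.5] [116.8 170. ] yaw 0.08524104536692716
 edge 0 8 0.08615978
 edge 1 15 0.0710351
scene 14 59 [533.9   2.4] [485.   -6.4] len 49.6 world ang 0.178
scene 14 59 [534.1   2.7] [485.1  -6.6] len 49.9 world ang 0.187
 arm line 97 0.17688608 from hub 0.11202154154572584
 lid rect [551.3  -3.8] [127.9 176.7] yaw 0.09018201645972956
 edge 0 21 0.089700304
 edge 1 54 0.085984424
```

Both views agree: the latch is at about 0.097 rad. The contact offset is about 17.2 mm. I'll go back for the final nudge.

Run:
```python
from h import *
from scipy.spatial.transform import Rotation as R
x=ctrl.read_state(); r=R.from_euler('xyz',x['tool_rot']); g=R.from_euler('xyz',[np.pi,0,.0865])
print(x['clock'],x['eef_pos'],x['tool_rot'])
for p in([531.5,32,130],[531.5,32,78]): print(r.inv().apply(np.array(p)-x['eef_pos'])/10,(r.inv()*g).as_rotvec())
```

```text
11.15 [482.3461899  199.17857629 226.64680929] [3.14143351e+00 1.71725265e-04 1.52648575e-01]
[ 2.31782576 17.26933637  9.66703143] [0.00016476 0.0001664  0.06614859]
[ 2.31871873 17.26850884 14.86703128] [0.00016476 0.0001664  0.06614859]
```

Request:
{"name": "step_arm", "arguments": {
  "commands": [2.3,5,0,0,0,0.066,0,2.3,10,0,0,0,0.066,0,2.3,14,3,0,0,0.066,0,2.3,17.0,6,0,0,0.066,0,2.3,17.0,9.7,0,0,0.066,0,2.3,17.0,13,0,0,0.066,0,2.3,17.0,14.9,0,0,0.066,0,2.3,17.0,14.9,0,0,0.066,0,2.3,17.2,14.9,0,0,0.066,0,2.3,17.2,14.9,0,0,0.066,0]
}}

```text
clock: 12.15
eef_pos: [532.4, 33.1, 79.0]
tool_rot: [3.141, -0.002, 0.088]
force: [0.2, 0.4, 0.2]
width: 0.1
gripper_force: 0.0
```

Run:
```python
from h import *
for i in range(4):
    get('top');x=ctrl.read_state(); print(x['eef_pos'],x['tool_rot'][2],x['force'])
```

```text
[532.329724    33.50967823  79.00393483] 0.08837982434396152 [-0.15541206 -0.10887588  0.49267532]
[532.16690041  33.86389908  78.88902886] 0.08871990735450508 [ 0.27861418  0.27694067 -0.27430097]
[532.04396343  34.07009516  78.76296831] 0.08897228959026204 [-0.18636556  0.53405175 -0.61062063]
[531.86082713  34.19340358  78.57177318] 0.0891058345281206 [-0.32390405  0.3206783   0.79888216]
```

Request:
{"name": "step_arm", "arguments": {
  "commands": [0,0.5,0,0,0,0,0,0,0.9,0,0,0,0,0,0,1.2,0,0,0,0,0,0,1.4,0,0,0,0,0,0,1.55,0,0,0,0,0,0,1.65,0,0,0,0,0,0,1.65,0,0,0,0,0,0,1.65,0,0,0,0,0]
}}

```text
clock: 13.15
eef_pos: [532.7, 17.5, 77.6]
tool_rot: [3.141, 0.0, 0.089]
force: [-0.5, 0.2, 0.2]
width: -0.2
gripper_force: 0.0
```

```bash
python3 ang.py | grep -v -e edge -e lid; python3 -c "
from h import *
x=ctrl.read_state(); print(x['eef_pos'],x['tool_rot'][2],x['force'])"
```

```text
top 0 40 nan [483.8  -4.2] len nan world ang nan
[532.71942165  17.55323338  77.63651463] 0.08883974777047521 [ 0.49449864  0.45170298 -0.05700365]ang.py:12: RuntimeWarning: Mean of empty slice.
  for f in(lambda a:a.mean(0),mid):
  ret = ret.dtype.type(ret / rcount)
Traceback (most recent call last):
  File "ang.py", line 13, in <module>
    v=f(peg)-f(hub); print(n,len(peg),len(hub),f(peg).round(1),f(hub).round(1),'len',np.hypot(*v).round(1),'world ang',np.arctan2(v[1],v[0]).round(3))
      ~^^^^^
  File "ang.py", line 11, in <lambda>
    mid=lambda a:(a.min(0)+a.max(0))/2
                  ~~~~~^^^
ValueError: zero-size array to reduction operation minimum which has no identity
```

Finger is at (532.7, 17.5), nearly at its target. I retreat and measure.

Request:
{"name": "step_arm", "arguments": {
  "commands": [0,-1,0,0,0,0,0,0,-2,0,0,0,0,0,0,-2.5,-5,0,0,0,0,0,-5,-10,0,0,0,0,0,-10,-15,0,0,0,0,0,-15,-15,0,0,0,0,0,-20,-15,0,0,0,0,0,-20,-15,0,0,0,0]
}}

```text
clock: 14.15
eef_pos: [513.4, 224.5, 227.7]
tool_rot: [-3.138, 0.0, 0.098]
force: [-0.8, 0.7, -0.2]
width: -0.1
gripper_force: 0.0
```

```bash
python3 ang.py;python3 ang.py | grep -e world -e arm; python3 -c "
from h import *
x=ctrl.read_state(); print(x['eef_pos'],x['tool_rot'][2],x['force'])"
```

```text
top 14 53 [535.2   1.3] [484.8  -2.9] len 50.6 world ang 0.084
top 14 53 [534.5   1.2] [485.   -3.3] len 49.7 world ang 0.091
 arm line 90 0.09955842 from hub 0.05580076526274436
 lid rect [554.    2.5] [116.8 170. ] yaw 0.08524062092562842
 edge 0 8 0.08615978
 edge 1 15 0.07055624
scene 16 57 [534.8  -2.3] [485.2  -6.4] len 49.7 world ang 0.082
scene 16 57 [535.   -2.5] [485.1  -6.2] len 50.0 world ang 0.074
 arm line 98 0.102568254 from hub 0.026262558021990557
 lid rect [551.9  -3.9] [126.7 176.5] yaw 0.09005618209822333
 edge 0 20 0.08793624
 edge 1 52 0.082748614
top 17 48 [534.5   1.5] [484.6  -3.3] len 50.1 world ang 0.095
top 17 48 [534.5   1.2] [484.1  -3.3] len 50.5 world ang 0.089
 arm line 89 0.1178313 from hub 0.06987609450730059
scene 15 57 [534.5  -2.3] [485.2  -6.2] len 49.4 world ang 0.078
scene 15 57 [534.4  -2.5] [485.1  -6.2] len 49.4 world ang 0.074
 arm line 98 0.102568254 from hub 0.016779185362056897
[515.10075818 216.58007128 227.67789552] 0.08842310462117342 [ 0.77423111 -0.33198107 -0.29052874]
```

The latch angle is 0.087 against a box yaw of 0.0865, so it's square. One last look, then I hand in.

Run:
```python
from h import *
d=get('top'); cv2.imwrite('pics/end.png',cv2.resize(d['image'][80:300,200:520],(640,440),interpolation=cv2.INTER_CUBIC)[:,:,::-1])
```

```text
(no output)
```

View pics/end.png

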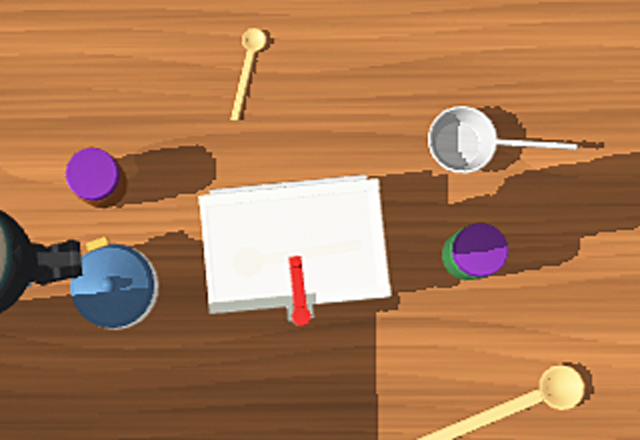

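The lid is shut, the latch runs square in from (301,316) to (295,262), and the bystanders haven't moved. The arm hangs clear, about 130 mm above the bowl.

```bash
python3 -c "
from cell import ctrl
print(ctrl.finish_job())"
```

```text
the job is handed in; nothing more can be done
None
```

I handed the job in: the lid is fully shut, and the red latch arm points straight in over it, square to the front edge to within about 0.01 rad; the spoon is still in the box and, in the last picture, the jars, sugar bowl and strainer look unmoved.

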